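# Unstack the washed lids onto their canisters

## Task

The wooden lids of the four blue canisters have been washed and stand in a stack. Take the stack apart from the top down, one lid at a time from the smallest to the largest, and set each on the canister of its own size, plug in the mouth and flat on the rim. Leave the canisters standing where they are, and do not disturb the timer or the mug.

Things in the scene. Friction and masses are not known exactly. Their poses are not given: they have to be found in the camera images.
- canister_large: largest of four open round canisters, blue glazed ceramic, loose, upright on the worktop: outside diameter 70, height 86, wall 5, mouth 60 mm across. Origin: centre of its underside; z up.
- canister_medium: second largest of four open round canisters, blue glazed ceramic, loose, upright on the worktop: outside diameter 58, height 76, wall 5, mouth 48 mm across. Origin: centre of its underside; z up.
- canister_small: second smallest of four open round canisters, blue glazed ceramic, loose, upright on the worktop: outside diameter 47, height 66, wall 5, mouth 37 mm across. Origin: centre of its underside; z up.
- canister_tiny: smallest of four open round canisters, blue glazed ceramic, loose, upright on the worktop: outside diameter 36, height 56, wall 5, mouth 26 mm across. Origin: centre of its underside; z up.
- lid_large: largest of four stacked flat round lids, lying plug down on the worktop: a pale wooden disc 70 mm across, 14 thick, over a grey round plug 52 across, 8 deep (22 high in all, 100 g). Origin: centre of the plug's underside; z up; disc from z = 8 to 22. Fits canister_large with 4 mm play all round (seated: lid origin 78 mm above the canister's).
- lid_medium: second largest of four stacked flat round lids, lying plug down on the largest lid: a pale wooden disc 58 mm across, 14 thick, over a grey round plug 40 across, 8 deep (22 high in all, 70 g). Origin: centre of the plug's underside; z up; disc from z = 8 to 22. Fits canister_medium with 4 mm play all round (seated: lid origin 68 mm above the canister's).
- lid_small: second smallest of four stacked flat round lids, lying plug down on the second largest lid: a pale wooden disc 47 mm across, 14 thick, over a grey round plug 29 across, 8 deep (22 high in all, 45 g). Origin: centre of the plug's underside; z up; disc from z = 8 to 22. Fits canister_small with 4 mm play all round (seated: lid origin 58 mm above the canister's).
- lid_tiny: smallest of four stacked flat round lids, lying plug down on the second smallest lid: a pale wooden disc 36 mm across, 14 thick, over a grey round plug 18 across, 8 deep (22 high in all, 30 g). Origin: centre of the plug's underside; z up; disc from z = 8 to 22. Fits canister_tiny with 4 mm play all round (seated: lid origin 48 mm above the canister's).
- timer: bystander: red and white round kitchen timer, 66 mm in diameter, 53 mm high, on the left. Origin: centre of its underside.
- mug: bystander: dark red mug with a handle, 85 x 115 x 92 mm, on the right. Origin: centre of its underside.

How it is judged:
By the outcome, as a careful person would: the job done as asked, in the order asked, and still so for the second after the job is handed in, with the robot touching nothing.
It also fails if it takes over 99 s, if anything falls off the work surface, if the arm or the gripper's body presses on something with over 40 N, if the wrist force passes 120 N, or if a joint passes its speed limit or range.

## Robot

A 7-joint arm with a two-finger parallel gripper is mounted at the origin on a cart in front of the work surface, level with it; the furniture and walls round the work are solid. World frame = base frame: x ahead of the robot, y to its left, z up, the work surface at z = 0. Lengths are in m, angles in degrees, forces in N, time in s.
With the tool pointing down it reaches from about 0.425 to 0.975 m from the base axis. Payload 16.7 kg.
Tool frame: the origin (TCP) lies on the centre line of the jaws, within the pads' length; the fingertips stand 19 mm ahead of it and the grasp point (between the pads) is the TCP (robot.tip_reach is the distance from the TCP to the fingertips, in m); z points along the fingers, y is the line along which they close (so a half turn about z gives the same grasp; the last joint's range is limited). The gripper opens to 85 mm and grips with 20 to 120 N. Pads are 22 mm wide; open, the fingers measure 114 mm over their backs; the gripper's body (76 mm by 85 mm) begins 54 mm behind the grasp point. The pads swing forward as they close: fully open they stand 13 mm farther back than shut.
Start: joints at [67.523, 24.414, 4.234, 92.017, -1.954, 63.644, -3.845], TCP at [0.162, -0.655, 0.25] pointing down, gripper open.
Joint ranges: [-163.25, 163.25], [-28.42, 122.38], [-70.27, 78.77], [12.13, 141.07], [-58.53, 238.53], [9.26, 117.41], [-156.51, 156.51]. Speed limits (degrees/s): [108.29, 108.29, 136.94, 136.94, 172.46, 172.46, 172.46].

## Interface

Orientations are given as [roll, pitch, yaw] about the fixed x, y, z axes, in that order (R = Rz(yaw) Ry(pitch) Rx(roll)).
In Python, from bench import robot gives the robot as it stands.
- The arm moves only by the tool apply_moves, never from a script. Its argument "plan" is text: rows parted by semicolons, each of 5 numbers parted by spaces: the shift along the tool's x, y, z in mm, then the turn about the tool's z in degrees, then the closure, from 0 (fully open) to 1 (shut). In form: dx dy dz turn claw; .... A call has 1 to 8 rows; each row shifts and turns the commanded pose from where the row before left it, along the tool's axes as they then stand; what a row does not reach is not made up. A row lasts 1/10 s, in which the tool goes at most 50 mm and 8.59 degrees, less where a joint would pass 70% of its speed; a pose out of reach is approached as far as the arm can. A call with a gripper value outside its range is refused whole. The fingers move at their own pace and stop on an object; "grip_force" is the grip in N (left out, the last holds). Time passes only in rows, so rows that do not move let the fingers close. It gives the time, the measured TCP pose, the force, the opening and the grip force at its end, in the units of the state.
- robot.state(): the state, without advancing time (a new reading comes with each control period).
- robot.get_image(name): name is "side" or "top" or "wrist"; returns the picture (400x640x3 uint8, red, green, blue); there is no depth.
- robot.camera_model(name): a dict with "camera_matrix" (3x3 intrinsics, pixels), "R" (3x3) and "t" (3): a world point X has camera coordinates R X + t; the wrist camera has in their place "T_tool_cam" (4x4, takes a point from camera to tool coordinates, whose origin is the TCP and whose axes are the flange's). Camera axes: x right, y down, z forward; pixel columns grow to the right and rows downward; lengths in m; the calibration is good to about 2 mm. A picture is of the moment at which its call begins: read the wrist's pose just before it. camera_model takes no time and is no camera call.
- robot.hand_in(): hands the job in; it is judged then, once.
The state is a dict: "time_s": time; "q": joint angles; "qvel": joint speeds; "joint_torque": joint torques, N m; "tcp_pos": TCP position; "tcp_rot": TCP orientation; "contact_force": force on the tool from outside, world axes, zero at the start; "ft_torque": the same for the moment, N m; "grip_width": finger opening in m; "grasp_force": force on a finger pad.
Only numpy, scipy, OpenCV 4.12 (cv2) and the standard library are available. Lean on these libraries where they do the work, as an engineer would, in place of code of your own. Each camera call takes 0.05 s, during which the arm holds its last target. There are 200 camera calls.

## Working session

There is one attempt and no reset: what is moved stays moved. The work goes in short steps, Python scripts to look and compute and a tool call to move; the robot and the scene stay as the last step left them, time stands still between calls to the robot, and variables do not carry over. Pictures are saved under pics/ and viewed, at most 14 in all, crops included, and the job is handed in when it is done.

Besides the shell and the picture viewer there is one more tool, called by a JSON object that holds its "api" and its "payload", one argument or row to a line. apply_moves: Moves the arm, as the interface text tells. Its arguments: {"type":"object","properties":{"plan":{"type":"string"},"grip_force":{"type":"number"}},"required":["plan"]}

```bash
mkdir -p pics; python3 - <<'E'
from bench import robot
import cv2,numpy as np
for n in("side","top"):
    im=robot.get_image(n); cv2.imwrite(f"pics/{n}0.png",im[:,:,::-1])
    m=robot.camera_model(n); print(n,np.round(m["camera_matrix"],1).tolist(),np.round(-np.array(m["R"]).T@m["t"],3),np.round(m["R"],2).tolist())
print(robot.camera_model("wrist"))
s=robot.state();print(s["tcp_pos"],s["tcp_rot"],s["time_s"],s["grip_width"])
E
```

```text
side [[510.2, 0.0, 332.7], [0.0, 510.2, 199.5], [0.0, 0.0, 1.0]] [ 0.126 -0.993  1.116] [[0.94, -0.33, -0.02], [-0.24, -0.63, -0.74], [0.23, 0.7, -0.67]]
top [[439.1, 0.0, 315.4], [0.0, 439.1, 201.3], [0.0, 0.0, 1.0]] [0.251 0.087 1.237] [[-0.02, -1.0, -0.01], [-0.98, 0.02, -0.22], [0.22, 0.0, -0.98]]
{'camera_matrix': array([[359.58461839,   0.        , 317.49721073],
       [  0.        , 359.58461839, 207.51960475],
       [  0.        ,   0.        ,   1.        ]]), 'T_tool_cam': array([[ 1.31746311e-04, -9.59048710e-01, -2.83241159e-01,
         7.23798597e-02],
       [ 9.99999990e-01,  1.09622561e-04,  9.39585654e-05,
         1.12224336e-04],
       [-5.90612196e-05, -2.83241168e-01,  9.59048715e-01,
        -1.22860867e-01],
       [ 0.00000000e+00,  0.00000000e+00,  0.00000000e+00,
         1.00000000e+00]])}
[ 0.16219587 -0.6548861   0.24967369] [-1.79933986e+02  6.41535964e-03  1.39115884e+01] 0.1 0.08558087455499017
```

View pics/side0.png

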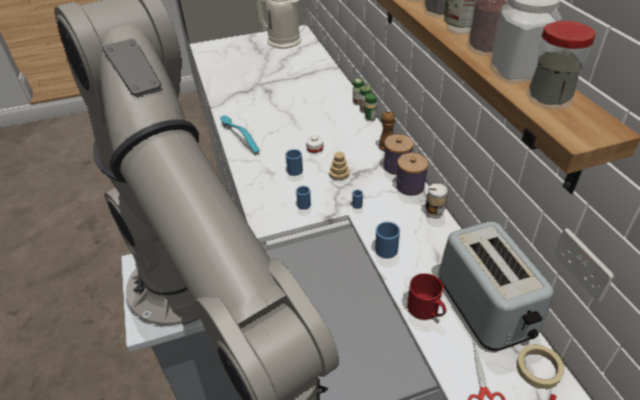

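View pics/top0.png

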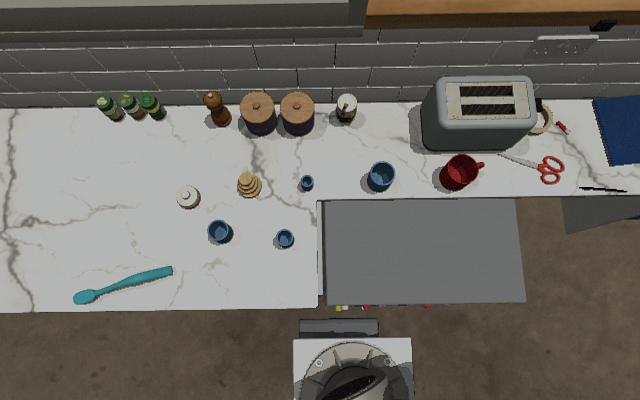

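```bash
cat > h.py <<'E'
from bench import robot
import cv2,numpy as np
from scipy.spatial.transform import Rotation as Ro
def cam(n):
    m=robot.camera_model(n);K=np.array(m["camera_matrix"])
    if n=="wrist":
        s=robot.state();T=np.eye(4);T[:3,:3]=Ro.from_euler("xyz",s["tcp_rot"],degrees=True).as_matrix();T[:3,3]=s["tcp_pos"]
        W=T@m["T_tool_cam"];return K,W[:3,:3],W[:3,3]
    R=np.array(m["R"]);return K,R.T,-R.T@np.array(m["t"])
def ray(c,uv,z):
    K,R,o=c;p=np.atleast_2d(uv);d=(R@np.linalg.inv(K)@np.c_[p,np.ones(len(p))].T).T
    return o+d*((z-o[2])/d[:,2])[:,None]
def proj(c,X):
    K,R,o=c;p=K@(R.T@(np.asarray(X)-o));return p[:2]/p[2]
def mask(im,name):
    h=cv2.cvtColor(im,cv2.COLOR_RGB2HSV)
    r={"blue":((98,90,25),(120,255,255)),"wood":((10,70,60),(25,255,255))}[name]
    return cv2.inRange(h,*map(np.array,r))
def blobs(m,amin):
    cs,_=cv2.findContours(m,cv2.RETR_EXTERNAL,cv2.CHAIN_APPROX_NONE)
    return [c for c in cs if cv2.contourArea(c)>amin]
def togo(xy):
    s=robot.state();y=np.radians(s["tcp_rot"][2]);d=np.array(xy)-s["tcp_pos"][:2]
    return np.round(1000*np.array([d@[np.cos(y),np.sin(y)],d@[np.sin(y),-np.cos(y)]]),1)
E
python3 - <<'E'
from h import *
print(robot.tip_reach)
for n in("top","side"):
    c=cam(n);im=robot.get_image(n)
    for b in blobs(mask(im,"blue"),60):
        x,y,w,h=cv2.boundingRect(b)
        if n=="top": print(n,(x,y,w,h),ray(c,(x+w/2,y+h/2),.045)[0].round(3))
        else: print(n,(x,y,w,h),ray(c,(x+w/2,y+h/2),.035)[0].round(3))
    for uv in ([(249,179),(188,195),(459,172)] if n=="top" else [(340,155)]): print(uv,ray(c,uv,.08 if n=="side" else .06)[0].round(3))
E
```

```text
0.019
top (276, 229, 17, 19) [0.415 0.176 0.045]
top (208, 220, 25, 23) [0.438 0.351 0.045]
top (301, 175, 12, 16) [0.571 0.113 0.045]
top (367, 162, 28, 30) [ 0.585 -0.096  0.045]
top (593, 95, 47, 71) [ 0.712 -0.778  0.045]
(249, 179) [0.581 0.273 0.06 ]
(188, 195) [0.538 0.441 0.06 ]
(459, 172) [ 0.592 -0.311  0.06 ]
side (376, 223, 23, 34) [ 0.591 -0.087  0.035]
side (353, 191, 9, 17) [0.574 0.105 0.035]
side (298, 187, 12, 21) [0.419 0.174 0.035]
side (287, 150, 15, 25) [0.441 0.357 0.035]
(340, 155) [0.581 0.285 0.08 ]
```

{"api": "apply_moves", "payload": {
  "plan": "0 0 -40 7 0;0 0 -40 6.9 0;22 -44 0 0 0;22 -44 0 0 0;22 -44 0 0 0;22 -44 0 0 0;22 -44 0 0 0;22 -44 0 0 0",
  "grip_force": 25
}}

```text
time_s: 1.0
tcp_pos: [0.2946, -0.3892, 0.3304]
tcp_rot: [180.0, -0.0, 0.0]
contact_force: [1.0, -1.0, 0.2]
grip_width: 0.0855
grasp_force: 0.0
```

{"api": "apply_moves", "payload": {
  "plan": "22 -44 0 0 0;22 -44 0 0 0;22 -44 0 0 0;22 -44 0 0 0;22 -44 0 0 0;22 -44 0 0 0;22 -44 0 0 0;22 -44 0 0 0"
}}

```text
time_s: 1.8
tcp_pos: [0.4706, -0.0372, 0.3306]
tcp_rot: [180.0, -0.0, -0.0]
contact_force: [1.0, -0.5, 0.4]
grip_width: 0.0856
grasp_force: 0.0
```

{"api": "apply_moves", "payload": {
  "plan": "22 -44 0 0 0;10 -44 0 0 0;0 -44 0 0 0;0 -20 0 0 0"
}}

```text
time_s: 2.2
tcp_pos: [0.5016, 0.117, 0.3303]
tcp_rot: [-179.9, 0.0, 0.2]
contact_force: [-0.1, -0.1, 0.4]
grip_width: 0.0855
grasp_force: 0.0
```

```bash
python3 - <<'E'
from h import *
c=cam("wrist");im=robot.get_image("wrist");cv2.imwrite("pics/w1.png",im[:,:,::-1])
for b in blobs(mask(im,"blue"),60):
    x,y,w,h=cv2.boundingRect(b);print((x,y,w,h),ray(c,(x+w/2,y+h/2),.05)[0].round(3))
for b in blobs(mask(im,"wood"),60):print("wood",cv2.boundingRect(b))
E
```

```text
(246, 209, 44, 51) [0.421 0.176 0.05 ]
(79, 188, 78, 63) [0.439 0.353 0.05 ]
(303, 82, 33, 34) [0.576 0.115 0.05 ]
(465, 51, 104, 74) [ 0.588 -0.095  0.05 ]
wood (131, 67, 77, 63)
```

View pics/w1.png

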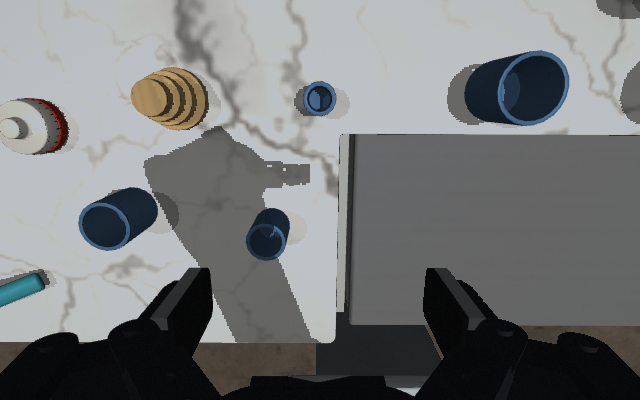

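```bash
cat >> h.py <<'E'
def circ(P,r):
    from scipy.optimize import least_squares
    f=least_squares(lambda p:np.hypot(P[:,0]-p[0],P[:,1]-p[1])-p[2],[*P[:,:2].mean(0),r],loss="soft_l1",f_scale=.001)
    return f.x
def rim(c,im,xy,h,r):
    """rim circle: bright blue ring, outer contour cast on z=h"""
    hs=cv2.cvtColor(im,cv2.COLOR_RGB2HSV);m=cv2.inRange(hs,np.array((98,90,105)),np.array((120,255,255)))
    m=cv2.morphologyEx(m,cv2.MORPH_CLOSE,np.ones((3,3)))
    best=min(blobs(m,40),key=lambda b:np.hypot(*(ray(c,b.reshape(-1,2),h).mean(0)[:2]-xy)))
    hull=cv2.convexHull(best).reshape(-1,2);return circ(ray(c,hull,h),r),len(hull)
CAN=dict(large=(.588,-.09,.086,.035),medium=(.439,.353,.076,.029),small=(.419,.175,.066,.0235),tiny=(.574,.112,.056,.018))
E
python3 - <<'E'
from h import *
c=cam("wrist");im=robot.get_image("wrist")
for k,(x,y,h,r) in CAN.items(): print(k,rim(c,im,np.array((x,y)),h,r))
hs=cv2.cvtColor(im,cv2.COLOR_RGB2HSV)
print(hs[97,132:208:2].tolist())
print(ray(c,(149,97),.088))
E
```

```text
large (array([ 0.5866582 , -0.09092322,  0.03395051]), 34)
medium (array([0.43948783, 0.35448518, 0.02795096]), 31)
small (array([0.41726044, 0.17066143, 0.01702335]), 13)
tiny (array([0.5768778 , 0.11578555, 0.01702675]), 24)
[[30, 6, 184], [18, 110, 165], [18, 108, 160], [18, 110, 169], [18, 111, 170], [18, 110, 165], [18, 109, 161], [18, 112, 164], [18, 111, 168], [18, 110, 165], [18, 110, 162], [19, 111, 158], [18, 112, 155], [18, 109, 154], [18, 110, 163], [19, 110, 165], [19, 109, 164], [18, 109, 168], [18, 112, 128], [18, 111, 62], [18, 112, 59], [18, 114, 67], [18, 110, 150], [18, 109, 147], [18, 109, 145], [20, 119, 45], [18, 114, 67], [18, 113, 61], [18, 109, 143], [18, 112, 146], [18, 110, 150], [18, 109, 68], [18, 114, 65], [19, 109, 143], [18, 111, 145], [18, 110, 144], [19, 112, 144], [18, 110, 121]]
[[0.57686647 0.28326137 0.088     ]]
```

{"api": "apply_moves", "payload": {
  "plan": "20 -40 -0 0 0;20 -40 30 0 0;20 -40 40 0 0;15 -40 40 0 0;0 -6 20 0 0;0 0 0 0 0"
}}

```text
time_s: 2.9
tcp_pos: [0.5689, 0.2633, 0.2116]
tcp_rot: [179.9, 0.3, 0.1]
contact_force: [-0.2, 0.4, -0.2]
grip_width: 0.0852
grasp_force: 0.0
```

```bash
python3 - <<'E'
from h import *
c=cam("wrist");im=robot.get_image("wrist");cv2.imwrite("pics/w2.png",im[:,:,::-1])
for b in blobs(mask(im,"wood"),60):print("wood",cv2.boundingRect(b))
h=cv2.cvtColor(im,cv2.COLOR_RGB2HSV)
m=cv2.inRange(h,np.array((10,70,156)),np.array((25,255,255)))
for b in blobs(m,100):
    hu=cv2.convexHull(b).reshape(-1,2);print(cv2.boundingRect(b),circ(ray(c,hu,.088),.018))
print(robot.state()["tcp_pos"])
E
```

```text
wood (257, 138, 78, 80)
(269, 148, 52, 17) [0.5888403  0.28036825 0.02184285]
[0.56979051 0.26261398 0.21383691]
```

View pics/w2.png

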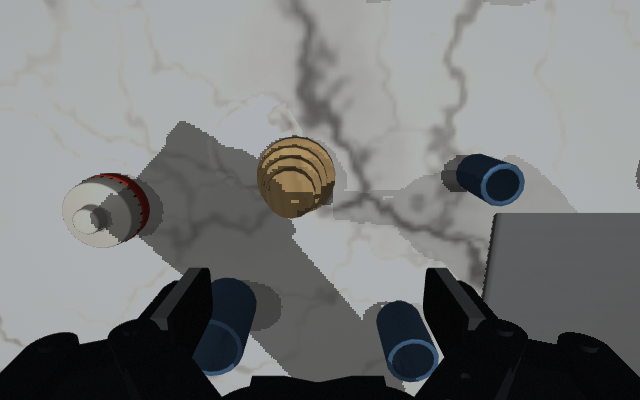

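```bash
python3 - <<'E'
from h import *
im=cv2.imread("pics/w2.png")[128:228,242:352];cv2.imwrite("pics/w2c.png",cv2.resize(cv2.convertScaleAbs(im,alpha=1.5),None,fx=5,fy=5,interpolation=cv2.INTER_NEAREST))
c=cam("wrist");im=robot.get_image("wrist");h=cv2.cvtColor(im,cv2.COLOR_RGB2HSV)
print(h[345,395:440].tolist())
print(rim(c,im,np.array((.418,.173)),.066,.0235))
E
```

```text
[[106, 124, 82], [106, 124, 111], [106, 123, 114], [105, 122, 113], [105, 123, 114], [105, 124, 113], [106, 123, 112], [105, 127, 90], [105, 126, 71], [106, 134, 40], [106, 137, 39], [104, 141, 38], [105, 134, 38], [106, 127, 38], [104, 141, 38], [107, 131, 39], [106, 141, 38], [105, 131, 39], [107, 131, 39], [105, 138, 37], [105, 131, 39], [107, 131, 39], [104, 145, 37], [106, 141, 38], [106, 127, 38], [105, 131, 39], [107, 131, 39], [105, 127, 56], [105, 128, 74], [105, 125, 92], [105, 125, 112], [106, 125, 114], [106, 126, 115], [106, 122, 115], [106, 123, 116], [105, 124, 115], [105, 128, 74], [104, 137, 39], [104, 34, 113], [96, 7, 175], [100, 9, 176], [100, 9, 175], [100, 9, 175], [100, 9, 89], [120, 51, 5]]
(array([0.41880761, 0.17744153, 0.02216571]), 20)
```

View pics/w2c.png

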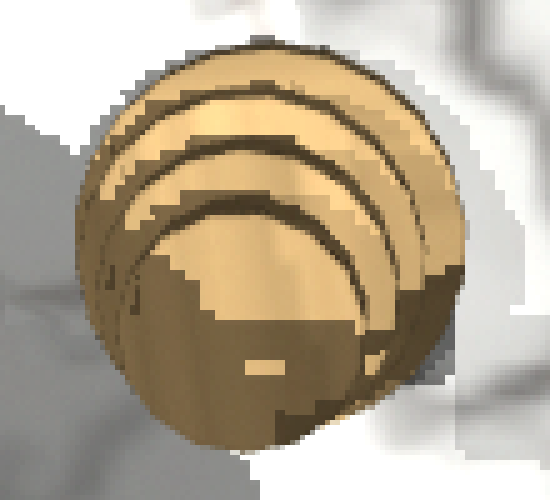

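```bash
python3 - <<'E'
from h import *
c=cam("wrist")
t=ray(c,(291.2,194),.088)[0];l=ray(c,(296.2,175),.022)[0];print(t,l)
for d in(-24.5,24.5):print(ray(c,(291.2+d,194),.088)[0],ray(c,(291.2,194+d),.088)[0])
print(togo(t[:2]),robot.state()["tcp_pos"])
E
```

```text
[0.57908583 0.28107209 0.088     ] [0.57974877 0.28115537 0.022     ]
[0.57910119 0.29865164 0.088     ] [0.5968639 0.2806926 0.088    ]
[0.57907048 0.26349008 0.088     ] [0.5605853 0.281467  0.088    ]
[  8.6 -18.7] [0.57049237 0.26233149 0.2153948 ]
```

{"api": "apply_moves", "payload": {
  "plan": "8.6 -18.7 10 0 0.3;0 0 35 0 0.3;0 0 35 0 0.3;0 0 20 0 0.3;0 0 0 0 0.3;0 0 0 0 0.3",
  "grip_force": 30
}}

```text
time_s: 3.6
tcp_pos: [0.5799, 0.2816, 0.1171]
tcp_rot: [-180.0, -0.1, -0.1]
contact_force: [-0.0, 0.0, 0.1]
grip_width: 0.0602
grasp_force: 0.0
```

{"api": "apply_moves", "payload": {
  "plan": "-1 0 12 0 0.3;0 0 10 0 0.3;0 0 0 0 0.3;0 0 0 0 0.7;0 0 0 0 0.7;0 0 0 0 0.7;0 0 0 0 0.7"
}}

```text
time_s: 4.3
tcp_pos: [0.578, 0.2825, 0.0935]
tcp_rot: [-180.0, -0.0, 0.0]
contact_force: [0.7, -0.2, 3.7]
grip_width: 0.0341
grasp_force: 30.2
```

{"api": "apply_moves", "payload": {
  "plan": "0 0 -10 0 0.7;0 0 -25 0 0.7;0 0 -30 0 0.7;0 0 -20 0 0.7;0 0 0 0 0.7"
}}

```text
time_s: 4.8
tcp_pos: [0.5789, 0.2831, 0.1817]
tcp_rot: [-179.9, -0.2, 0.0]
contact_force: [-0.0, -0.1, -0.0]
grip_width: 0.0341
grasp_force: 30.0
```

```bash
python3 - <<'E'
from h import *
c=cam("wrist");im=robot.get_image("wrist");cv2.imwrite("pics/w3.png",im[:,:,::-1])
s=robot.state();print(s["tcp_pos"],s["grip_width"],s["grasp_force"])
x,y,h,r=CAN["tiny"];print(rim(c,im,np.array((x,y)),h,r),togo(rim(c,im,np.array((x,y)),h,r)[0][:2]))
E
```

```text
[0.57832203 0.28252129 0.17984681] 0.03458259024091089 29.978550239175092
(array([0.57411164, 0.11428924, 0.01185186]), 9) [ -4.2 168.2]
```

View pics/w3.png

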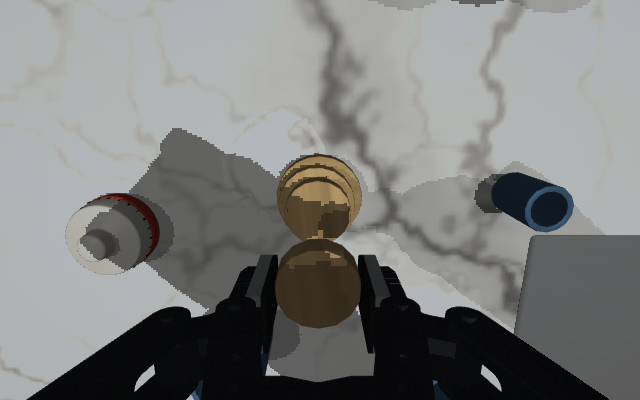

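{"api": "apply_moves", "payload": {
  "plan": "0 30 -0 0 0.7;-2 45 0 0 0.7;-2 45 0 0 0.7;0 35 0 0 0.7;0 12 0 0 0.7;0 0 0 0 0.7;0 0 0 0 0.7"
}}

```text
time_s: 5.55
tcp_pos: [0.5736, 0.1162, 0.1778]
tcp_rot: [-180.0, 0.0, 0.0]
contact_force: [0.1, 0.2, -0.0]
grip_width: 0.0343
grasp_force: 30.0
```

```bash
cat >> h.py <<'E'
def held(c,im,top):
    """circle of held lid top; top = tool-z of lid top (m)"""
    z=robot.state()["tcp_pos"][2]-top
    m=mask(im,"wood");b=max([b for b in blobs(m,200) if cv2.boundingRect(b)[1]+cv2.boundingRect(b)[3]>280],key=cv2.contourArea)
    hu=b.reshape(-1,2);hu=hu[hu[:,1]>np.median(hu[:,1])-20]
    return circ(ray(c,hu,z),.03),cv2.boundingRect(b)
def both(name,top,pic=None):
    c=cam("wrist");im=robot.get_image("wrist")
    if pic:cv2.imwrite(pic,im[:,:,::-1])
    x,y,h,r=CAN[name];R,n=rim(c,im,np.array((x,y)),h,r);L,bb=held(c,im,top)
    s=robot.state();print("tcp",s["tcp_pos"].round(4) if hasattr(s["tcp_pos"],"round") else s["tcp_pos"])
    print("rim",R.round(4),n,"lid",L.round(4),bb,"tcp->rim",togo(R[:2]),"tcp->lid",togo(L[:2]))
E
python3 - <<'E'
from h import *
both("tiny",.0055,"pics/w4.png")
E
```

```text
tcp [0.5736 0.1168 0.1778]
rim [0.5776 0.1158 0.0169] 12 lid [0.57   0.1229 0.0085] (282, 250, 66, 78) tcp->rim [4.  0.9] tcp->lid [-3.6 -6.1]
```

View pics/w4.png

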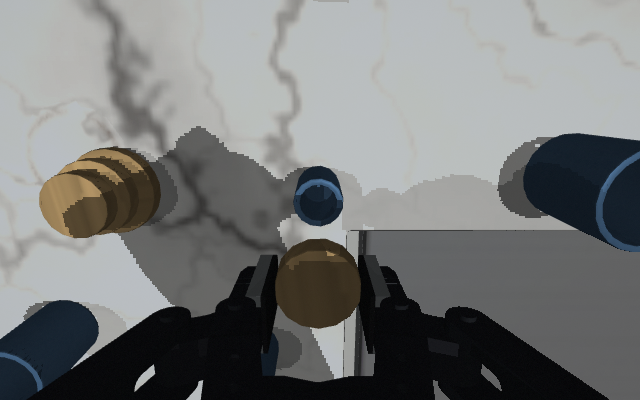

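{"api": "apply_moves", "payload": {
  "plan": "2.5 1 20 0 0.7;0 0 35 0 0.7;0 0 25 0 0.7;0 0 8 0 0.7;0 0 0 0 0.7;0 0 0 0 0.7"
}}

```text
time_s: 6.2
tcp_pos: [0.5768, 0.1153, 0.091]
tcp_rot: [-180.0, -0.1, 0.1]
contact_force: [-0.3, -0.3, 0.6]
grip_width: 0.0344
grasp_force: 30.0
```

{"api": "apply_moves", "payload": {
  "plan": "-0.5 0 6 0 0.7;0 0 5 0 0.7;0 0 3 0 0.7;0 0 0 0 0.7;0 0 0 0 0.7"
}}

```text
time_s: 6.7
tcp_pos: [0.5758, 0.1142, 0.076]
tcp_rot: [-180.0, -0.0, 0.0]
contact_force: [-0.5, 0.9, -0.7]
grip_width: 0.0343
grasp_force: 30.0
```

{"api": "apply_moves", "payload": {
  "plan": "0 0 1.5 0 0.7;0 0 0 0 0.7;0 0 0 0 0.4;0 0 0 0 0.3;0 0 -10 0 0.3;0 0 -30 0 0.3;0 0 -40 0 0.3;0 0 -35 0 0.3"
}}

```text
time_s: 7.5
tcp_pos: [0.5757, 0.1145, 0.1917]
tcp_rot: [-180.0, -0.0, 0.0]
contact_force: [0.9, -0.4, -0.1]
grip_width: 0.0598
grasp_force: 0.0
```

```bash
python3 - <<'E'
from h import *
c=cam("wrist");im=robot.get_image("wrist");cv2.imwrite("pics/w5.png",im[:,:,::-1])
for k in("large","medium","small"):
    x,y,h,r=CAN[k];R,n=rim(c,im,np.array((x,y)),h,r);print(k,R.round(4),n)
for b in blobs(mask(im,"wood"),60):print("wood",cv2.boundingRect(b))
print(robot.state()["tcp_pos"])
E
```

```text
large [ 0.59   -0.0873  0.0299] 13
medium [0.444  0.3522 0.0238] 12
small [0.4354 0.3623 0.0249] 12
wood (293, 184, 50, 45)
wood (52, 149, 103, 85)
[0.57785463 0.11539465 0.19727831]
```

View pics/w5.png

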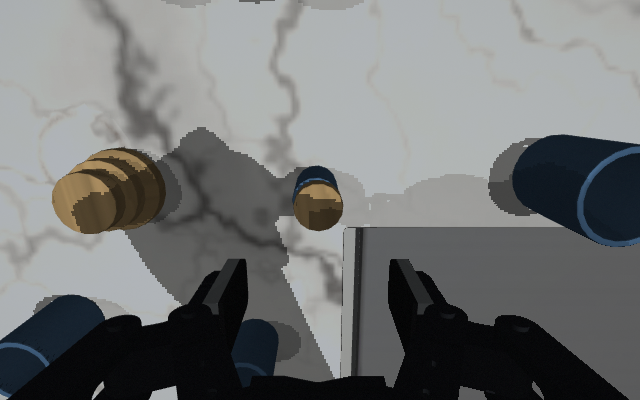

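{"api": "apply_moves", "payload": {
  "plan": "0 -40 0 0 0.22;2 -48 0 0 0.22;0 -48 0 0 0.22;0 -30 20 0 0.22;0 0 35 0 0.22;0 0 30 0 0.22;0 0 10 0 0.22;0 0 0 0 0.22"
}}

```text
time_s: 8.35
tcp_pos: [0.5772, 0.2799, 0.0937]
tcp_rot: [180.0, 0.1, 0.0]
contact_force: [-0.7, 0.8, 0.6]
grip_width: 0.0666
grasp_force: 0.0
```

{"api": "apply_moves", "payload": {
  "plan": "1 -1 12 0 0.22;0 0 10 0 0.22;0 0 0 0 0.22;0 0 0 0 0.22;0 0 0 0 0.6;0 0 0 0 0.6;0 0 0 0 0.6;0 0 0 0 0.6"
}}

```text
time_s: 9.15
tcp_pos: [0.5791, 0.2814, 0.0734]
tcp_rot: [-180.0, -0.1, 0.0]
contact_force: [-1.6, -1.6, 6.6]
grip_width: 0.0455
grasp_force: 30.1
```

{"api": "apply_moves", "payload": {
  "plan": "0 0 0 0 0.6;0 0 -10 0 0.6;0 0 -30 0 0.6;0 0 -40 0 0.6;0 0 -30 0 0.6;0 0 0 0 0.6"
}}

```text
time_s: 9.75
tcp_pos: [0.5804, 0.2826, 0.1879]
tcp_rot: [-179.8, -0.4, 0.0]
contact_force: [-0.2, 0.3, -0.3]
grip_width: 0.0453
grasp_force: 31.0
```

{"api": "apply_moves", "payload": {
  "plan": "-25 17 0 0 0.6;-36 24 0 0 0.6;-36 24 0 0 0.6;-36 24 0 0 0.6;-20 14 0 0 0.6;-8 4 0 0 0.6;0 0 0 0 0.6;0 0 0 0 0.6"
}}

```text
time_s: 10.55
tcp_pos: [0.4188, 0.1749, 0.1829]
tcp_rot: [-180.0, -0.1, 0.0]
contact_force: [-0.4, -0.4, -1.1]
grip_width: 0.0453
grasp_force: 31.0
```

```bash
python3 - <<'E'
from h import *
both("small",.0055,"pics/w6.png")
E
```

```text
tcp [0.4188 0.1751 0.1827]
rim [0.4195 0.1772 0.0214] 12 lid [0.4187 0.1748 0.0222] (263, 231, 110, 108) tcp->rim [ 0.7 -2.1] tcp->lid [-0.1  0.3]
```

View pics/w6.png

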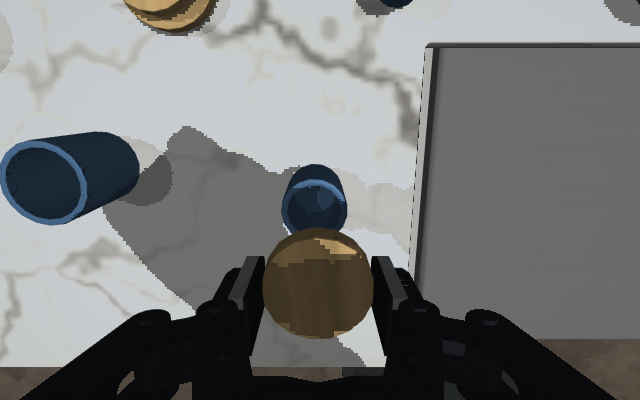

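{"api": "apply_moves", "payload": {
  "plan": "0.5 -2 20 0 0.6;0 0 35 0 0.6;0 0 20 0 0.6;0 0 5 0 0.6;0 0 0 0 0.6;0 0 0 0 0.6"
}}

```text
time_s: 11.2
tcp_pos: [0.419, 0.1769, 0.1033]
tcp_rot: [-180.0, -0.0, 0.0]
contact_force: [-0.8, -0.6, -0.3]
grip_width: 0.0452
grasp_force: 31.0
```

{"api": "apply_moves", "payload": {
  "plan": "0 0 6 0 0.6;0 0 5 0 0.6;0 0 4 0 0.6;0 0 1 0 0.6;0 0 0 0 0.6"
}}

```text
time_s: 11.7
tcp_pos: [0.4187, 0.1763, 0.0872]
tcp_rot: [180.0, -0.1, -0.0]
contact_force: [-4.5, -3.6, 22.5]
grip_width: 0.0453
grasp_force: 33.0
```

{"api": "apply_moves", "payload": {
  "plan": "0 0 -0.7 0 0.6;0 0 0 0 0.6;0 0 0 0 0.4;0 0 0 0 0.2;0 0 0 0 0.2;0 0 -20 0 0.2;0 0 -40 0 0.2;0 0 -40 0 0.2"
}}

```text
time_s: 12.5
tcp_pos: [0.4176, 0.1763, 0.1879]
tcp_rot: [-180.0, 0.1, 0.0]
contact_force: [0.6, 0.0, 0.6]
grip_width: 0.0682
grasp_force: 0.0
```

```bash
python3 - <<'E'
from h import *
c=cam("wrist");im=robot.get_image("wrist");cv2.imwrite("pics/w7.png",im[:,:,::-1])
x,y,h,r=CAN["medium"];R,n=rim(c,im,np.array((x,y)),h,r);print(R.round(4),n)
for b in blobs(mask(im,"wood"),60):print("wood",cv2.boundingRect(b))
print(robot.state()["tcp_pos"])
E
```

```text
[0.4395 0.3546 0.028 ] 34
wood (314, 238, 23, 8)
wood (284, 181, 68, 63)
wood (129, 0, 84, 28)
[0.41983064 0.17785847 0.19378485]
```

View pics/w7.png

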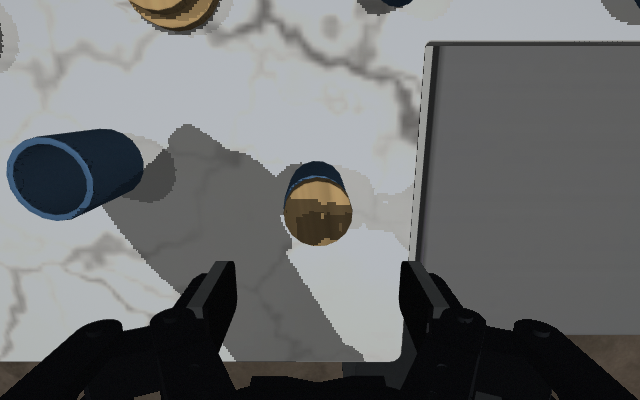

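{"api": "apply_moves", "payload": {
  "plan": "25 -16 0 0 0.1;40 -26 0 0 0.1;40 -26 0 0 0.1;35 -23 0 0 0.1;20 -13 20 0 0.1;0 0 40 0 0.1;0 0 35 0 0.1;0 0 20 0 0.1"
}}

```text
time_s: 13.35
tcp_pos: [0.577, 0.2797, 0.0688]
tcp_rot: [179.9, 0.2, 0.0]
contact_force: [0.1, -0.4, -0.4]
grip_width: 0.0767
grasp_force: 0.0
```

{"api": "apply_moves", "payload": {
  "plan": "0 0 0 0 0.1;0 0 0 0 0.1"
}}

```text
time_s: 13.55
tcp_pos: [0.5783, 0.2805, 0.0726]
tcp_rot: [-180.0, 0.0, 0.0]
contact_force: [0.6, 0.6, 0.2]
grip_width: 0.077
grasp_force: 0.0
```

Target z 0.048: 24 mm down.

{"api": "apply_moves", "payload": {
  "plan": "1 -1 14 0 0.1;0 0 10 0 0.1;0 0 0 0 0.1;0 0 0 0 0.1;0 0 0 0 0.45;0 0 0 0 0.45;0 0 0 0 0.45;0 0 0 0 0.45"
}}

```text
time_s: 14.35
tcp_pos: [0.5796, 0.2815, 0.049]
tcp_rot: [-180.0, -0.1, 0.0]
contact_force: [-0.8, -0.8, 6.1]
grip_width: 0.0558
grasp_force: 31.0
```

{"api": "apply_moves", "payload": {
  "plan": "0 0 0 0 0.45;0 0 -10 0 0.45;0 0 -30 0 0.45;0 0 -40 0 0.45;0 0 -50 0 0.45;0 0 -15 0 0.45;0 0 0 0 0.45"
}}

```text
time_s: 15.05
tcp_pos: [0.5804, 0.282, 0.1969]
tcp_rot: [-179.9, -0.3, -0.0]
contact_force: [0.6, -0.1, -1.2]
grip_width: 0.0563
grasp_force: 32.3
```

{"api": "apply_moves", "payload": {
  "plan": "-20 -10 0 0 0.45;-35 -19 0 0 0.45;-35 -19 0 0 0.45;-30 -16 0 0 0.45;-15 -7 0 0 0.45;-5 -2 0 0 0.45;0 0 0 0 0.45;0 0 0 0 0.45"
}}

```text
time_s: 15.85
tcp_pos: [0.4405, 0.3533, 0.1929]
tcp_rot: [180.0, -0.0, -0.1]
contact_force: [0.1, 1.1, -0.7]
grip_width: 0.0563
grasp_force: 32.3
```

```bash
python3 - <<'E'
from h import *
both("medium",.0045,"pics/w8.png")
E
```

```text
tcp [0.4406 0.3533 0.1929]
rim [0.4411 0.355  0.0266] 17 lid [0.4339 0.3511 0.0224] (253, 222, 129, 133) tcp->rim [ 0.5 -1.7] tcp->lid [-6.7  2.1]
```

View pics/w8.png

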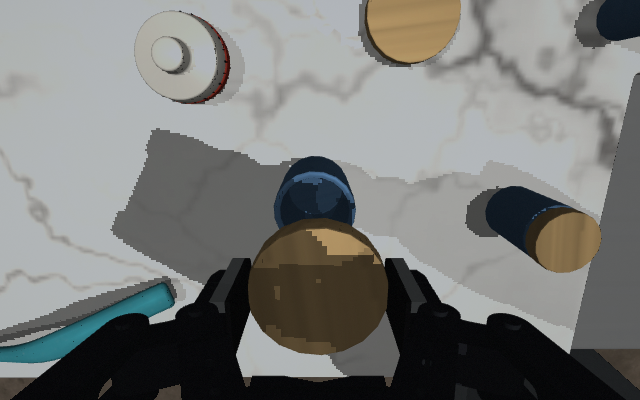

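{"api": "apply_moves", "payload": {
  "plan": "-0.5 -1.5 20 0 0.45;0 0 35 0 0.45;0 0 20 0 0.45;0 0 6 0 0.45;0 0 0 0 0.45;0 0 0 0 0.45"
}}

```text
time_s: 16.5
tcp_pos: [0.4395, 0.356, 0.1131]
tcp_rot: [-180.0, -0.0, -0.0]
contact_force: [-0.3, 0.8, -0.0]
grip_width: 0.0558
grasp_force: 32.2
```

{"api": "apply_moves", "payload": {
  "plan": "0 0 6 0 0.45;0 0 5 0 0.45;0 0 3 0 0.45;0 0 1 0 0.45;0 0 0 0 0.45"
}}

```text
time_s: 17.0
tcp_pos: [0.4387, 0.3558, 0.0971]
tcp_rot: [180.0, 0.0, 0.0]
contact_force: [-0.2, 0.2, -0.8]
grip_width: 0.0564
grasp_force: 32.3
```

{"api": "apply_moves", "payload": {
  "plan": "0 0 1 0 0.45;0 0 1 0 0.45;0 0 0 0 0.45"
}}

```text
time_s: 17.3
tcp_pos: [0.4388, 0.3558, 0.0952]
tcp_rot: [-180.0, -0.0, 0.0]
contact_force: [0.1, -0.9, -0.3]
grip_width: 0.0561
grasp_force: 32.3
```

{"api": "apply_moves", "payload": {
  "plan": "0 0 1 0 0.45;0 0 0 0 0.45;0 0 0 0 0.3;0 0 0 0 0.1;0 0 0 0 0.1;0 0 -20 0 0.05;0 0 -40 0 0;0 0 -40 0 0"
}}

```text
time_s: 18.1
tcp_pos: [0.4382, 0.3555, 0.1949]
tcp_rot: [180.0, 0.1, 0.0]
contact_force: [0.5, 0.2, 0.4]
grip_width: 0.0854
grasp_force: 0.0
```

```bash
python3 - <<'E'
from h import *
c=cam("wrist");im=robot.get_image("wrist");cv2.imwrite("pics/w9.png",im[:,:,::-1])
for b in blobs(mask(im,"wood"),60):
    print("wood",cv2.boundingRect(b))
    if cv2.boundingRect(b)[1]<120: print(circ(ray(c,cv2.convexHull(b).reshape(-1,2),.022),.035))
print(robot.state()["tcp_pos"])
E
```

```text
wood (318, 240, 31, 15)
wood (537, 208, 66, 61)
wood (274, 175, 86, 67)
wood (370, 0, 94, 60)
[0.57546125 0.28283547 0.03425162]
[0.44000758 0.35770552 0.20152756]
```

View pics/w9.png

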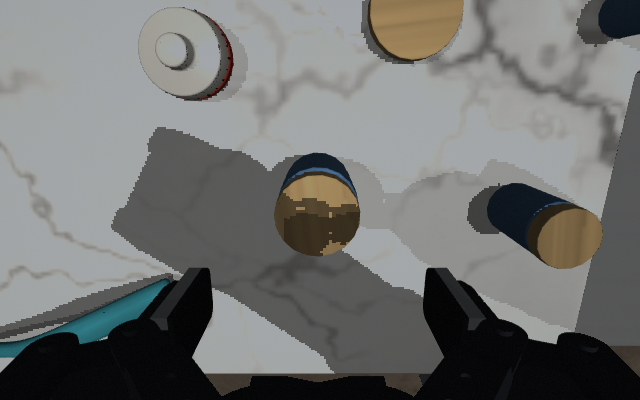

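{"api": "apply_moves", "payload": {
  "plan": "24 13 0 0 0;40 21.5 0 0 0;40 21.5 0 0 0;25 13.5 0 0 0;10 5.5 30 0 0;0 0 40 0 0;0 0 40 0 0;0 0 20 0 0"
}}

```text
time_s: 18.95
tcp_pos: [0.5764, 0.2797, 0.0606]
tcp_rot: [179.9, 0.2, -0.0]
contact_force: [-0.1, -0.0, -1.0]
grip_width: 0.0853
grasp_force: 0.0
```

{"api": "apply_moves", "payload": {
  "plan": "0 0 0 0 0;0 0 0 0 0"
}}

```text
time_s: 19.15
tcp_pos: [0.5779, 0.2811, 0.0647]
tcp_rot: [-180.0, 0.0, 0.0]
contact_force: [0.9, -0.1, -0.3]
grip_width: 0.0856
grasp_force: 0.0
```

```bash
python3 - <<'E'
from h import *
c=cam("wrist");im=robot.get_image("wrist");cv2.imwrite("pics/w10.png",im[:,:,::-1])
b=max(blobs(mask(im,"wood"),600),key=cv2.contourArea);print(cv2.boundingRect(b))
f=circ(ray(c,cv2.convexHull(b).reshape(-1,2),.022),.035);print(f,togo(f[:2]),robot.state()["tcp_pos"])
E
```

```text
(248, 188, 133, 57)
[0.57766076 0.28235356 0.03357718] [-0.7 -1.1] [0.57834399 0.28125774 0.06548099]
```

View pics/w10.png

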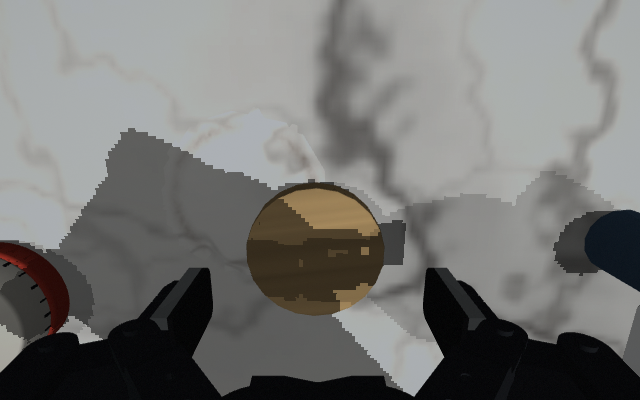

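{"api": "apply_moves", "payload": {
  "plan": "0.5 -1 25 0 0;0 0 15 0 0;0 0 3 0 0;0 0 0 0 0;0 0 0 0 0"
}}

```text
time_s: 19.7
tcp_pos: [0.5787, 0.2821, 0.0221]
tcp_rot: [-180.0, -0.1, 0.0]
contact_force: [0.1, -0.2, 0.1]
grip_width: 0.0853
grasp_force: 0.0
```

{"api": "apply_moves", "payload": {
  "plan": "0 0 0 0 0.3;0 0 0 0 0.3;0 0 0 0 0.3;0 0 0 0 0.3;0 0 0 0 0.3",
  "grip_force": 35
}}

```text
time_s: 20.2
tcp_pos: [0.5787, 0.282, 0.0224]
tcp_rot: [-180.0, -0.1, -0.0]
contact_force: [-2.1, -2.0, 9.4]
grip_width: 0.0677
grasp_force: 36.9
```

{"api": "apply_moves", "payload": {
  "plan": "0 0 -10 0 0.3;0 0 -30 0 0.3;0 0 -45 0 0.3;0 0 -45 0 0.3;0 0 -35 0 0.3;0 0 -10 0 0.3;0 0 0 0 0.3"
}}

```text
time_s: 20.9
tcp_pos: [0.5789, 0.282, 0.1984]
tcp_rot: [-179.9, -0.2, -0.0]
contact_force: [0.2, -0.0, -1.6]
grip_width: 0.068
grasp_force: 40.6
```

{"api": "apply_moves", "payload": {
  "plan": "1 25 0 0 0.3;1 45 0 0 0.3;1 48 0 0 0.3;1 48 0 0 0.3;1 48 0 0 0.3;1 48 0 0 0.3;1 48 0 0 0.3;1 35 0 0 0.3"
}}

```text
time_s: 21.7
tcp_pos: [0.585, -0.0669, 0.1944]
tcp_rot: [180.0, 0.2, -0.1]
contact_force: [-0.5, 0.1, -1.5]
grip_width: 0.068
grasp_force: 40.6
```

{"api": "apply_moves", "payload": {
  "plan": "0 20 0 0 0.3;0 8 0 0 0.3;0 0 0 0 0.3;0 0 0 0 0.3"
}}

```text
time_s: 22.1
tcp_pos: [0.5861, -0.0898, 0.1956]
tcp_rot: [-180.0, 0.0, 0.1]
contact_force: [0.2, -0.1, -1.2]
grip_width: 0.0682
grasp_force: 40.6
```

```bash
python3 - <<'E'
from h import *
both("large",-.0002+.0002,"pics/w11.png")
E
```

```text
tcp [ 0.5863 -0.0895  0.1958]
rim [ 0.5877 -0.0922  0.0335] 19 lid [ 0.297  -0.1239  0.2935] (230, 216, 176, 114) tcp->rim [1.4 2.7] tcp->lid [-289.3   33.8]
```

View pics/w11.png

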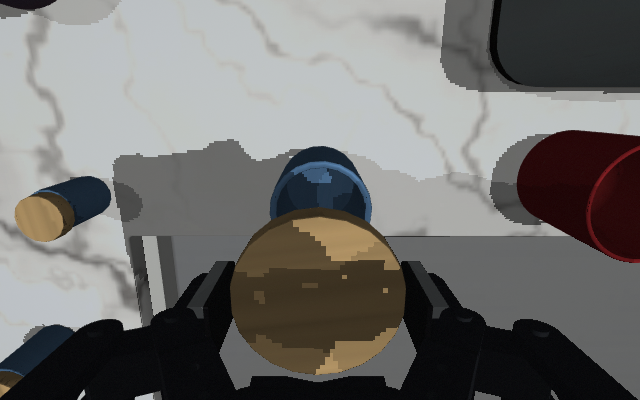

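{"api": "apply_moves", "payload": {
  "plan": "1 2 20 0 0.3;0 0 35 0 0.3;0 0 18 0 0.3;0 0 5 0 0.3;0 0 0 0 0.3;0 0 0 0 0.3"
}}

```text
time_s: 22.75
tcp_pos: [0.588, -0.0926, 0.1193]
tcp_rot: [-180.0, -0.1, 0.1]
contact_force: [0.5, 1.4, -1.2]
grip_width: 0.068
grasp_force: 40.6
```

{"api": "apply_moves", "payload": {
  "plan": "0 0 6 0 0.3;0 0 6 0 0.3;0 0 3 0 0.3;0 0 0 0 0.3;0 0 0 0 0.3"
}}

```text
time_s: 23.25
tcp_pos: [0.5874, -0.0933, 0.1032]
tcp_rot: [-180.0, -0.0, 0.0]
contact_force: [-0.7, -0.6, -1.2]
grip_width: 0.0679
grasp_force: 40.6
```

{"api": "apply_moves", "payload": {
  "plan": "0 -0.5 1.5 0 0.3;0 0 1 0 0.3;0 0 0 0 0.3;0 0 0 0 0.3"
}}

```text
time_s: 23.65
tcp_pos: [0.5874, -0.0928, 0.1007]
tcp_rot: [-180.0, -0.0, 0.0]
contact_force: [0.4, 0.0, -1.5]
grip_width: 0.068
grasp_force: 40.6
```

{"api": "apply_moves", "payload": {
  "plan": "0 0 0.8 0 0.3;0 0 0 0 0.3;0 0 0 0 0.15;0 0 0 0 0;0 0 0 0 0;0 0 -20 0 0;0 0 -40 0 0;0 0 -40 0 0"
}}

```text
time_s: 24.45
tcp_pos: [0.5868, -0.0926, 0.2005]
tcp_rot: [-180.0, 0.1, 0.0]
contact_force: [0.3, -0.7, 0.8]
grip_width: 0.0854
grasp_force: 0.0
```

```bash
python3 - <<'E'
from h import *
c=cam("wrist");im=robot.get_image("wrist")
h=cv2.cvtColor(im,cv2.COLOR_RGB2HSV);m=cv2.morphologyEx(cv2.inRange(h,np.array((10,70,30)),np.array((25,255,255))),cv2.MORPH_CLOSE,np.ones((5,5)))
for b in blobs(m,300):
    f=circ(ray(c,cv2.convexHull(b).reshape(-1,2),.100),.035);print(cv2.boundingRect(b),f)
for b in blobs(mask(im,"blue"),100):print("blue",cv2.boundingRect(b))
print(robot.state()["tcp_pos"])
im=robot.get_image("top")
for b in blobs(mask(im,"blue"),40)+blobs(mask(im,"wood"),40):
    if cv2.boundingRect(b)[1]>150:print("top",cv2.boundingRect(b))
E
```

```text
(16, 192, 60, 49) [0.5874988  0.08469503 0.01814405]
(266, 164, 105, 104) [ 0.58603792 -0.09272873  0.03477007]
blue (0, 323, 82, 45)
blue (35, 176, 76, 50)
blue (268, 147, 90, 53)
[ 0.58968824 -0.09254973  0.20756491]
top (219, 225, 14, 18)
top (367, 172, 22, 20)
top (276, 229, 17, 17)
top (206, 220, 22, 21)
top (301, 174, 13, 13)
top (371, 161, 25, 24)
```

```bash
python3 -c "
from bench import robot
print(robot.hand_in())"
```

```text
the job is handed in; nothing more can be done
None
```

All four lids are on their own canisters, placed from smallest to largest, and the job is handed in. The tiny, small and medium lids look seated in the pictures, and the large one by its measured position and height. It took about 25 s of the 99 s allowed.

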